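# Twist a nozzle dip cup home in its tilted spring holder

## Robot

A 6-joint arm with a two-finger parallel gripper is mounted at the origin on the work surface. World frame = base frame: x ahead of the robot, y to its left, z up, the work surface at z = 0. Lengths are in m, angles in rad, forces in N, time in s.
With the tool pointing down it reaches from about 0.375 to 0.825 m from the base axis. Payload 5.5 kg.
Tool frame: the origin (TCP) lies on the centre line of the jaws, within the pads' length; the fingertips stand 22 mm ahead of it and the grasp point (between the pads) lies 3 mm ahead of it; y points along the fingers, x is the direction in which the jaws open and shut, and the axes are right-handed (so a half turn about y gives the same grasp; the last joint's range is limited). The gripper opens to 85 mm and grips with 20 to 120 N. Pads are 22 mm wide; open, the fingers measure 114 mm over their backs; the gripper's body (76 mm by 85 mm) begins 54 mm behind the grasp point. The pads swing forward as they close: fully open they stand 13 mm farther back than shut.
Start: joints at [1.123, 0.314, -0.047, 1.21, 0, 1.571], TCP at [0.26, 0.541, 0.253] pointing down, gripper open.
Joint ranges: [-2.67, 2.67], [-0.69, 1.73], [-1.03, 1.25], [-2.08, 2.16], [-1.42, 1.45], [-3.14, 3.14]. Speed limits (rad/s): [2.39, 2.39, 3.01, 3.14, 3.14, 3.14].

## Interface

Orientations are given as a rotation vector (axis times angle).
In Python, from rig import reach, line_to, movej, grip, hold, inverse_kinematics, snapshot, IKError, sign_off, spot_in, regions_of, place_of, read_time, read_qpos, read_qd, read_joint_torque, read_eef_pos, read_ee_rot, read_force, read_torque, read_gripper_width gives the robot as it stands. Calls block until the motion is done:
- reach(position, orientation): joint-space move of the TCP to a pose.
- line_to(position, frame=None, v=0.15, force_limit=None): straight line of the TCP; frame=None keeps the orientation; v is the mean speed in m/s. With force_limit (N) it stops when the force on the tool has changed by that much, and returns True; else False.
- movej(angles): joint-space move.
- grip(opening, force=None): opening from 0.0 (shut) to 1.0 (fully open); force is the grip in N (None keeps the last); returns when the fingers have stopped.
- hold(seconds).
- inverse_kinematics(position, orientation): joint angles nearest the present ones, or None.
- snapshot(name): name is "scene" or "top"; returns a dict with "pixels" (384x512x3 uint8, blue, green, red), "vertical_fov" (degrees; the focal length in pixels is half the picture's height over the tangent of half this angle, whatever the lens; pixels are square), "cx", "cy" (the principal point, pixels), "origin" and "orientation" of the camera in the world. Camera axes: x right, y down, z forward; pixel columns grow to the right and rows downward; lengths in m; the calibration is good to about 2 mm. A picture is of the moment at which its call begins. There is no depth.
A pose or a line that the arm cannot do raises IKError and nothing moves.
- sign_off(): hands the job in, once; it reports no verdict.
Trained networks look in a picture, given as the dict that the camera call returned (one of the last four; its "shot" number tells which), for a name from the list of things; names that differ only in an ending like _2 or _b are one class to them, and where a whole thing is asked for, a point or a joint stands for the part that bears it (a point fixed in the world has none). Each returns a list of dicts, best first, with "conf" (0 to 1); they miss things now and then, are a little off and sometimes report something else, mostly with a low value. They report only what shows in the picture. A call takes as long as a camera call. They do not tell look-alikes from the thing itself.
- spot_in(name, picture): "box" ([centre column, centre row, width, height] in pixels, round what is visible of it).
- regions_of(name, picture): "region" (384x512 bool, what is visible of it) and "box" ([centre column, centre row, width, height] in pixels, round what is visible of it).
- place_of(name, picture): "pixel" ([column, row] in pixels: a listed point, or the origin of a listed thing).
Readings, each from a call of its own:
- read_time(): time.
- read_qpos(): joint angles.
- read_qd(): joint speeds.
- read_joint_torque(): joint torques, N m.
- read_eef_pos(): TCP position.
- read_ee_rot(): TCP orientation.
- read_force(): force on the tool from outside, world axes, zero at the start.
- read_torque(): the same for the moment, N m.
- read_gripper_width(): opening from 0.0 (shut) to 1.0 (fully open).
Only numpy, scipy, OpenCV 4.12 (cv2) and the standard library are available. Lean on these libraries where they do the work, as an engineer would, in place of code of your own. Each camera call takes 0.05 s, during which the arm holds its last target.

## Task

Swing the steel spatter shutter aside so that the mouth of the tilted blue holder is clear, then take the brass nozzle-dip cup from the tray and work it down into the holder until its base rests fully home on the holder's floor, and let go. The rubber nubs in the holder grip the cup too tightly for a straight push: twist it back and forth under light pressure, and never push the spring-mounted holder down onto its stop. Leave the canister, the jar and the tape roll where they stand.

Things in the scene. Friction and masses are not known exactly. Their poses are not given: they have to be found in the camera images.
- holder_seat (a point): Centre of the floor inside the blue holder, a round open tube of outer diameter 68 mm, bore 48 mm, 40 mm deep above this point. Its z axis is the holder's axis, pointing up out of the mouth; it leans 30 degrees from vertical, roughly towards the robot. x points away from the robot and up, y sideways.
- holder_mouth (a point): Centre of the holder's mouth, 40 mm from holder_seat along its axis; same axes. Inside, 3 rubber nubs 17 mm and 3 more 32 mm above the floor stick 5.5 mm into the bore (free circle 37 mm) on springs of 3.6 N per mm. Pressed straight, the cup jams 3 to 10 mm short at the 20 N that the holder's spring bears; turned 1.2 rad back and forth about its axis, sinking 4 to 8 mm a turn, it goes home.
- holder (a joint): How far the holder has been pushed down along its own axis on its supporting spring, m: 0 = at rest (fully up), 0.010 = on its stop. It starts to sink at about 1 N and takes 2.2 N for each mm. It counts as pushed onto its stop above 0.009.
- shutter (a joint): Angle of the spatter shutter, rad: 0 = centred over the mouth, grows as it swings counter-clockwise seen from above the mouth (towards the holder's +x, up and away from the robot), end stop at 2.2. It stays where it is left; 1.5 to 2.2 is clear of the mouth. It takes about 2 N at the knob.
- shutter_pivot (a point): Pivot of the shutter, at the underside of its plate; its z axis is the pivot axis, parallel to the holder's axis, 75 mm from it on the holder's +y side. The knob lies at [0, -75, 26] mm in this frame, which turns with the shutter. The plate is a steel disc 60 mm across, 4 mm thick, with an arm to the pivot, 2.5 mm above the mouth.
- shutter_knob (a point): Grip point on the shutter's orange round knob: diameter 16 mm, standing 34 mm up from the plate along the holder's axis; this point is on its axis, 22 mm above the plate and 12 mm below the knob's top.
- cup_mid (a point): Middle (half-way up) of the brass dip cup, 80 mm high, about 250 g. z is its axis, to its open end. Lower 46 mm: round, diameter 42 mm, the lowest 21 mm domed down to a flat foot 28 mm across. Upper 34 mm: hollow hexagon, 44 mm across flats, 51 across corners, wall 8 mm; one flat faces the cup's x axis. Starts upright on the tray at any yaw. Grip two opposite flats.
- cup_base (a point): Centre of the cup's underside, 40 mm below cup_mid along its axis; same axes.
- cup_grip (a point): Centre of the cup's hexagonal part, where to grip it: 63 mm above the cup's base, 17 mm below its rim, same axes. When the cup is home, the hexagon's lower edge is 6 mm above the holder's mouth.
- canister_mid (a point): Middle of a loose yellow canister standing on the tray beside the cup, diameter 36 mm, 80 mm high. Leave it.
- jar_mid (a point): Middle of a loose amber jar standing on the tray on the other side of the cup, diameter 36 mm, 70 mm high. Leave it.
- tape_roll: Loose grey tape roll lying flat near the stand, diameter 60 mm, 30 mm high; origin at the centre of its underside. Leave it.
- tray: Fixed aluminium tray plate, 120 mm (x) by 230 mm (y), 6 mm thick; origin at the centre of its underside. Cup near its middle, canister and jar about 74 mm either way along its y axis.
- stand: Fixed grey base plate of the holder, 140 by 130 mm, 12 mm thick; origin on the table below the holder; the holder leans along its -x axis. The holder's mouth is 125 mm above the table. A steel strut carries the shutter pivot on its +y side.
- weldment: Fixed steel bracket being welded, 110 by 110 mm, 85 mm high, an obstacle; origin at the centre of its underside.
Things that resemble listed ones, but are neither listed nor needed, are in the scene too. Of the things that look like the stand, the largest one is meant.

How it is judged:
By the outcome, as a careful person would: the job done as asked, in the order asked, and still so for the second after the job is handed in, with the robot touching nothing.
It also fails if it takes over 72 s, if anything falls off the work surface, if the arm or the gripper's body presses on something with over 40 N, if the wrist force passes 120 N, or if a joint passes its speed limit or range.

## Working session

There is one attempt and no reset: what is moved stays moved. The work goes in short steps, each a Python script; the robot and the scene stay as the last script left them, time stands still between calls to the robot, and variables do not carry over. Pictures are saved under pics/ and viewed, and the job is handed in when it is done.

```bash
ls -la; mkdir -p pics
cat > h.py <<'E'
import numpy as np, cv2
from rig import *
from scipy.spatial.transform import Rotation as R
def ray(s,px):
    h=s["pixels"].shape[0]; f=h/2/np.tan(np.radians(s["vertical_fov"])/2)
    d=np.array([(px[0]-s["cx"])/f,(px[1]-s["cy"])/f,1.0])
    o=np.array(s["orientation"],float)
    M=o if o.shape==(3,3) else R.from_rotvec(o).as_matrix()
    d=M@d; return np.array(s["origin"],float), d/np.linalg.norm(d)
def proj(s,p):
    h=s["pixels"].shape[0]; f=h/2/np.tan(np.radians(s["vertical_fov"])/2)
    o=np.array(s["orientation"],float)
    M=o if o.shape==(3,3) else R.from_rotvec(o).as_matrix()
    c=M.T@(np.array(p)-np.array(s["origin"])); return np.array([s["cx"]+f*c[0]/c[2],s["cy"]+f*c[1]/c[2]])
def tri(r1,r2):
    (o1,d1),(o2,d2)=r1,r2
    A=np.stack([d1,-d2],1); t=np.linalg.lstsq(A,o2-o1,rcond=None)[0]
    a=o1+t[0]*d1;b=o2+t[1]*d2
    return (a+b)/2, np.linalg.norm(a-b)
def onz(r,z):
    o,d=r; return o+d*(z-o[2])/d[2]
E
python3 - <<'E'
from h import *
print(read_time(),read_qpos(),read_eef_pos(),read_ee_rot(),read_gripper_width())
S={n:snapshot(n) for n in("scene","top")}
for n,s in S.items():
    cv2.imwrite(f"pics/{n}0.png",s["pixels"]); print(n,{k:v for k,v in s.items() if k!="pixels"})
names="holder_seat holder_mouth shutter_pivot shutter_knob cup_mid cup_base cup_grip canister_mid jar_mid tape_roll tray stand weldment".split()
P={}
for nm in names:
    for n,s in S.items():
        P[nm,n]=place_of(nm,s); print(nm,n,[(np.round(q["pixel"],1).tolist(),round(q["conf"],2)) for q in P[nm,n]])
    if P[nm,"scene"] and P[nm,"top"]:
        p,e=tri(*[ray(S[n],P[nm,n][0]["pixel"]) for n in S]); print("   ",p.round(4),round(e,4))
E
```

```text
total 12
drwxr-xr-x  3 agent agent 4096 Dec  7 01:38 .
drwxr-xr-x 23 root  root  4096 Dec  7 01:38 ..
drwxr-xr-x  2 agent agent 4096 Dec  7 01:38 pics
0.0 [ 1.12300819e+00  3.14225640e-01 -4.80744014e-02  1.21018307e+00
  3.48508539e-06  1.57077720e+00] [0.25955237 0.5403651  0.2524368 ] [-1.38928844 -0.87231149  0.87465676] 0.9941616194754767
scene {'vertical_fov': 44.55852665001858, 'cx': 254.44940886342326, 'cy': 190.46152237303878, 'origin': array([0.90451564, 0.78667531, 1.04608171]), 'orientation': array([-0.62583154, -2.72250313,  1.00695269]), 'shot': 1}
top {'vertical_fov': 42.48448523091197, 'cx': 250.92724194698366, 'cy': 200.4767212855907, 'origin': array([0.42634254, 0.05954755, 1.48269313]), 'orientation': array([-2.17763326,  2.21035061, -0.08485602]), 'shot': 2}
holder_seat scene [([229.4, 277.8], 0.75), ([382.3, 302.3], 0.74), ([302.7, 249.1], 0.72), ([233.8, 190.5], 0.39)]
holder_seat top [([101.1, 245.7], 0.7), ([239.5, 195.5], 0.66), ([177.3, 142.6], 0.51), ([170.0, 207.8], 0.5)]
    [0.5632 0.3781 0.2375] 0.3366
holder_mouth scene [([314.6, 236.3], 0.91), ([388.0
[... 1087 characters left out ...]
scene [([253.3, 212.8], 0.72), ([306.6, 248.7], 0.25)]
jar_mid top []
tape_roll scene [([348.7, 254.3], 0.88)]
tape_roll top [([165.1, 258.4], 0.72), ([141.0, 212.0], 0.47), ([262.7, 185.3], 0.24)]
    [0.3592 0.2951 0.0007] 0.0133
tray scene [([234.9, 206.6], 0.9)]
tray top [([261.0, 188.1], 0.9)]
    [ 0.5633  0.0082 -0.0103] 0.0055
stand scene [([305.5, 265.1], 0.97), ([377.2, 313.7], 0.89), ([234.1, 289.6], 0.81), ([235.0, 188.0], 0.3)]
stand top [([183.2, 150.6], 0.85), ([172.3, 212.0], 0.83), ([109.9, 244.4], 0.64)]
    [0.5955 0.2805 0.1333] 0.1595
weldment scene [([214.4, 144.7], 0.96), ([320.5, 229.5], 0.43)]
weldment top [([345.9, 200.7], 0.64)]
    [ 0.5198 -0.2467 -0.0016] 0.0034
```

View pics/scene0.png

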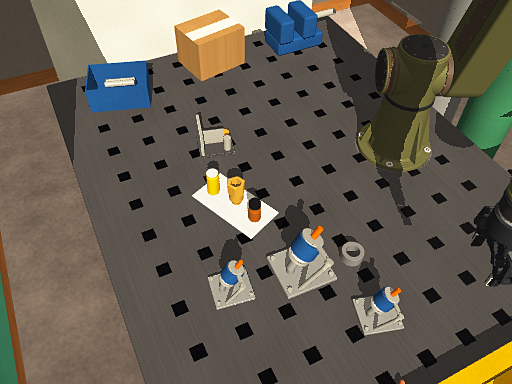

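View pics/top0.png

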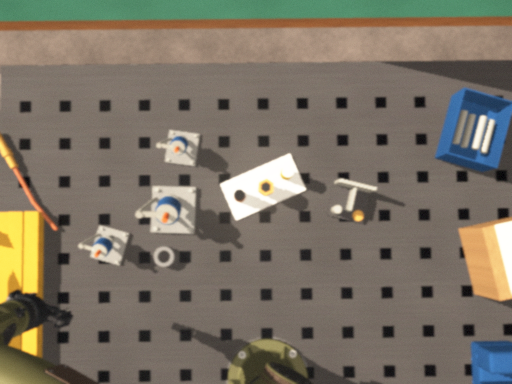

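Run:
```python
from h import *
S={n:snapshot(n) for n in("scene","top")}
np.save("s.npy",S,allow_pickle=True)
for nm,a,b in [("stand",[305.5,265.1],[172.3,212]),("holder_mouth",[314.6,236.3],[166.8,214.7]),("shutter_knob",[316.4,229.1],[165.1,216.6]),("shutter_pivot",[327.9,263.1],[136.2,210.2]),("holder_seat",[302.7,249.1],[170,207.8])]:
    p,e=tri(ray(S["scene"],a),ray(S["top"],b)); print(nm,p.round(4),round(e,4))
def crop(n,x,y,w,h,k,f):
    cv2.imwrite(f,cv2.resize(S[n]["pixels"][y:y+h,x:x+w],None,fx=k,fy=k,interpolation=cv2.INTER_CUBIC))
crop("scene",180,160,165,140,4.8,"pics/c1.png"); crop("top",125,130,200,120,4,"pics/c2.png")
```

```text
stand [0.4905 0.2759 0.0123] 0.002
holder_mouth [0.4779 0.2739 0.1297] 0.0026
shutter_knob [0.4735 0.2733 0.1551] 0.0014
shutter_pivot [0.4917 0.3553 0.1372] 0.001
holder_seat [0.501  0.2705 0.0849] 0.0023
```

View pics/c1.png

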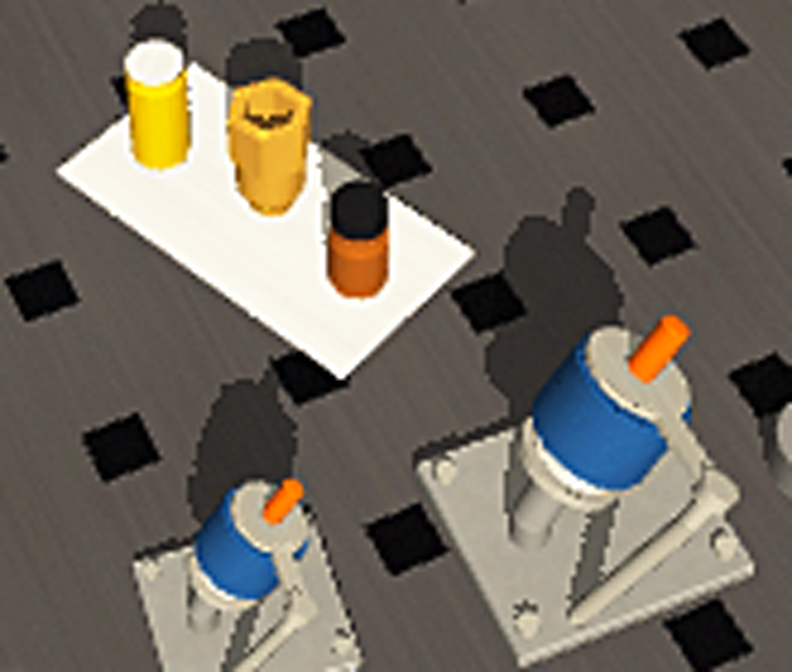

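View pics/c2.png

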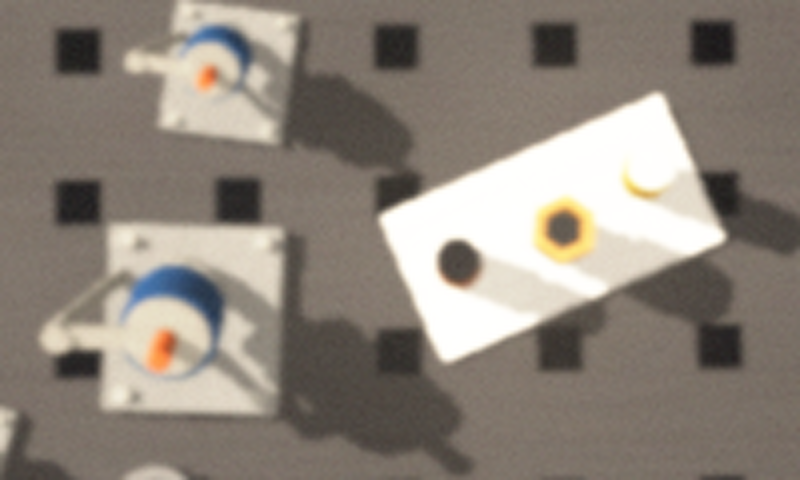

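```bash
cat > fit.py <<'E'
from h import *
from scipy.optimize import minimize
K=8
def hull_mask(s,pts_list,x0,y0,w,h):
    m=np.zeros((h*K,w*K),np.uint8)
    for pts in pts_list:
        uv=np.array([proj(s,p) for p in pts]); uv=((uv-[x0,y0]+.5)*K).astype(np.float32)
        cv2.fillConvexPoly(m,cv2.convexHull(uv).round().astype(np.int32),1)
    return cv2.resize(m.astype(np.float32),(w,h),interpolation=cv2.INTER_AREA)
def ring(r,z,n=48,rot=0): 
    a=np.arange(n)*2*np.pi/n+rot; return np.stack([r*np.cos(a),r*np.sin(a),np.full(n,z)],1)
def cup_pts(x,y,yaw,z=.006):
    lo=np.vstack([ring(.014,0),ring(.021,.021),ring(.021,.046)])
    hx=np.vstack([ring(.0254,.046,6,yaw+np.pi/6),ring(.0254,.080,6,yaw+np.pi/6)])
    return [lo+[x,y,z],hx+[x,y,z]]
E
python3 - <<'E'
from fit import *
S=np.load("s.npy",allow_pickle=True).item()
boxes={"scene":(215,165,45,50),"top":(245,165,45,45)}
M={}
S={n:snapshot(n) for n in S}
for n,(x,y,w,h) in boxes.items():
    r=regions_of("cup_mid",S[n]); print(n,[(q["conf"],np.round(q["box"],1)) for q in r])
    hsv=cv2.cvtColor(S[n]["pixels"],cv2.COLOR_BGR2HSV)
    m=(r[0]["region"]).astype(np.uint8); M[n]=m[y:y+h,x:x+w].astype(np.float32); 
    print(cv2.connectedComponentsWithStats(m)[2])
    vis=S[n]["pixels"][y:y+h,x:x+w].copy(); vis[...,2][M[n]>0]=0
    cv2.imwrite(f"pics/m_{n}.png",cv2.resize(np.hstack([S[n]["pixels"][y:y+h,x:x+w],vis]),None,fx=8,fy=8,interpolation=0))
def cost(p,ns,sh=(0,0)):
    return sum(np.abs(hull_mask(S[n],cup_pts(p[0],p[1],p[2]),*boxes[n])-M[n]).sum() for n in ns)
for ns in (["scene"],["top"],["scene","top"]):
  best=None
  for yaw in np.arange(-.5,.55,.2):
    r=minimize(cost,[.5577,.008,yaw],args=(ns,),method="Nelder-Mead",options=dict(initial_simplex=np.array([[.5577,.008,yaw],[.5627,.008,yaw],[.5577,.013,yaw],[.5577,.008,yaw+.15]]),xatol=1e-4,fatol=.05))
    print(ns,round(yaw,2),r.x.round(4),round(r.fun,2))
E
```

```text
scene [(0.67, array([234.3, 190.1,  19.6,  27.9])), (0.39, array([304.8, 246.8,  27.4,  32.7]))]
[[     0      0    512    384 196204]
 [   227    177     18     28    404]]
top [(0.65, array([265.6, 186.5,  19.5,  15.6]))]
[[     0      0    512    384 196381]
 [   257    178     17     18    227]]
['scene'] -0.5 [ 5.594e-01  4.000e-04 -7.235e-01] 19.2
['scene'] -0.3 [ 5.595e-01  3.000e-04 -3.890e-02] 24.09
['scene'] -0.1 [5.592e-01 2.000e-04 3.354e-01] 19.34
['scene'] 0.1 [0.5591 0.     0.3267] 19.23
['scene'] 0.3 [0.5592 0.     0.3284] 19.44
['scene'] 0.5 [5.593e-01 4.000e-04 3.234e-01] 19.34
['top'] -0.5 [ 0.5581  0.0009 -0.6822] 14.17
['top'] -0.3 [ 0.5582  0.001  -0.7002] 14.34
['top'] -0.1 [0.5581 0.0009 0.3677] 14.48
['top'] 0.1 [0.5581 0.001  0.3617] 14.34
['top'] 0.3 [0.5581 0.0009 0.3622] 14.33
['top'] 0.5 [0.5583 0.0009 0.3791] 14.45
['scene', 'top'] -0.5 [ 5.591e-01  2.000e-04 -6.835e-01] 39.25
['scene', 'top'] -0.3 [ 5.594e-01  2.000e-04 -6.200e-02] 57.56
['scene', 'top'] -0.1 [0.5592 0.0007 0.351 ] 39.09
['scene', 'top'] 0.1 [5.590e-01 5.000e-04 3.765e-01] 38.91
['scene', 'top'] 0.3 [0.5588 0.0007 0.4028] 39.12
['scene', 'top'] 0.5 [5.588e-01 5.000e-04 3.484e-01] 38.8
```

Run:
```python
from fit import *
from scipy.optimize import least_squares
S=np.load("s.npy",allow_pickle=True).item()
# plate corners: subpixel segmentation-free eyeball
C={"scene":{(-1,0):None},"top":{}}
obs=[("scene",(266.9,256.5),(1,-1)),("scene",(289.4,296.5),(1,1)),("scene",(336.7,278.1),(-1,1)),
("top",(152,186.25),(1,1)),("top",(196.25,187),(1,-1)),("top",(194.5,233.25),(-1,-1)),("top",(150.75,232),(-1,1))]
def rp(p): 
    c,s=np.cos(p[2]),np.sin(p[2]); out=[]
    for n,px,(a,b) in obs:
        q=[p[0]+c*a*.07-s*b*.065,p[1]+s*a*.07+c*b*.065,.012]; out+=list(proj(S[n],q)-px)
    return out
r=least_squares(rp,[.49,.276,0]); print("stand",r.x.round(4),np.round(r.fun,1))
yaw0=r.x[2]
boxes={"scene":(280,210,70,60),"top":(130,180,65,50)}
MO={};MB={}
for n,(x,y,w,h) in boxes.items():
    hsv=cv2.cvtColor(S[n]["pixels"],cv2.COLOR_BGR2HSV)[y:y+h,x:x+w]
    H,Sa,V=[hsv[...,i].astype(int) for i in range(3)]
    MO[n]=((H<18)&(Sa>130)&(V>110)).astype(np.float32); MB[n]=((H>95)&(H<130)&(Sa>110)).astype(np.float32)
    # soft: fractional coverage by saturation
    print(n,MO[n].sum(),MB[n].sum())
    im=S[n]["pixels"][y:y+h,x:x+w]
    cv2.imwrite(f"pics/k_{n}.png",cv2.resize(np.vstack([im,np.repeat((MO[n]*255)[...,None],3,2).astype(np.uint8),np.repeat((MB[n]*255)[...,None],3,2).astype(np.uint8)]),None,fx=3,fy=3,interpolation=0))
np.save("kb.npy",dict(MO=MO,MB=MB,boxes=boxes,yaw0=yaw0))
def fr(yaw,th=np.radians(30)):
    z=np.array([-np.sin(th)*np.cos(yaw),-np.sin(th)*np.sin(yaw),np.cos(th)])
    y=np.array([-np.sin(yaw),np.cos(yaw),0]); return np.stack([np.cross(y,z),y,z],1)
def ck(p,ns,yaw):
    Rm=fr(yaw); pts=np.vstack([ring(.008,-.022),ring(.008,.012)])@Rm.T+p
    return sum(np.abs(hull_mask(S[n],[pts],*boxes[n])-MO[n]).sum() for n in ns)
p0=np.array([.4735,.2733,.155])
for yaw in (yaw0-.1,yaw0,yaw0+.1):
    r=minimize(ck,p0,args=(["scene","top"],yaw),method="Nelder-Mead",options=dict(initial_simplex=np.array([p0,p0+[.005,0,0],p0+[0,.005,0],p0+[0,0,.005]]),xatol=1e-4,fatol=.02))
    Rm=fr(yaw); print("knob",round(yaw,3),r.x.round(4),round(r.fun,2),"mouth if th=0",(r.x-Rm[:,2]*.0285).round(4))
```

```text
stand [ 0.4995  0.2737 -0.0387] [-0.7 -1.3 -0.7  0.1  1.5 -1.5 -0.2 -1.  -0.8 -0.6 -0.5  0.1 -0.7  0.3]
scene 99.0 488.0
top 42.0 92.0
knob -0.139 [0.471  0.2751 0.1489] 33.94 mouth if th=0 [0.4852 0.2731 0.1242]
knob -0.039 [0.471  0.2749 0.1495] 33.58 mouth if th=0 [0.4853 0.2744 0.1248]
knob 0.061 [0.4706 0.2746 0.1496] 35.05 mouth if th=0 [0.4848 0.2755 0.1249]
```

View pics/k_scene.png

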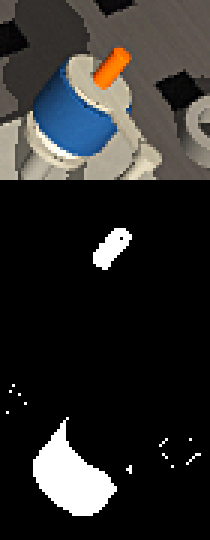

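View pics/k_top.png

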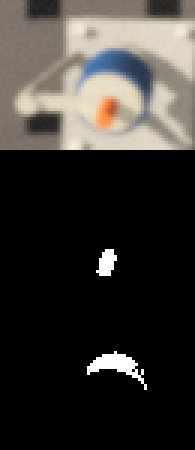

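```bash
cat >> fit.py <<'E'
def fr(yaw,th=np.radians(30)):
    z=np.array([-np.sin(th)*np.cos(yaw),-np.sin(th)*np.sin(yaw),np.cos(th)])
    y=np.array([-np.sin(yaw),np.cos(yaw),0]); return np.stack([np.cross(y,z),y,z],1)
def tool(jaw,axis_up):
    Y=-np.asarray(axis_up,float); X=np.asarray(jaw,float); X=X-Y*(X@Y); X/=np.linalg.norm(X)
    return R.from_matrix(np.stack([X,Y,np.cross(X,Y)],1)).as_rotvec()
YAW=-0.04
RH=fr(YAW); MOUTH=np.array([.4853,.2744,.1248]); SEAT=MOUTH-.04*RH[:,2]
PIV=MOUTH+RH@[0,.075,.0025]
def knob(th,up=0.): return PIV+RH@[.075*np.sin(th),-.075*np.cos(th),.026+up]
def jawdir(th): return RH@[np.cos(th),np.sin(th),0]
E
python3 - <<'E'
from fit import *
print("ee",R.from_rotvec(read_ee_rot()).as_matrix().round(2))
for s in (1,-1):
  for off in (0,-.5,.5):
    for th in (0,.5,1,1.5,1.95):
        q=inverse_kinematics(knob(th,.008)+RH[:,2]*.003,tool(s*jawdir(th+off),RH[:,2])); print(s,off,th,None if q is None else np.round(q,2))
print("hover",inverse_kinematics(knob(0,.09),tool(jawdir(0),RH[:,2])))
print("insert")
for a in np.arange(-3,3.2,.5):
    for h in (.023,.06,.13):
        q=inverse_kinematics(MOUTH+RH[:,2]*h,tool(RH@[np.cos(a),np.sin(a),0],RH[:,2])); print(a,h,None if q is None else np.round(q,2))
print("cup")
for yw in (.35,.35+np.pi):
  for z in (.069,.2):
    q=inverse_kinematics([.559,.0005,z],tool([np.cos(yw),np.sin(yw),0],[0,0,1])); print(yw,z,None if q is None else np.round(q,2))
E
```

```text
ee [[ 0.43  0.   -0.9 ]
 [ 0.9   0.    0.43]
 [ 0.   -1.   -0.  ]]
1 0 0 [ 0.74  0.   -0.78  0.4  -0.36  2.27]
1 0 0.5 [ 0.7   0.03 -0.7   0.44 -0.34  1.74]
1 0 1 [ 0.71  0.08 -0.61  0.48 -0.35  1.25]
1 0 1.5 [ 0.74  0.14 -0.53  0.52 -0.36  0.78]
1 0 1.95 [ 0.79  0.18 -0.48  0.54 -0.38  0.38]
1 -0.5 0 [ 0.74  0.   -0.78  0.4  -0.36  2.77]
1 -0.5 0.5 [ 0.7   0.03 -0.7   0.44 -0.34  2.24]
1 -0.5 1 [ 0.71  0.08 -0.61  0.48 -0.35  1.75]
1 -0.5 1.5 [ 0.74  0.14 -0.53  0.52 -0.36  1.28]
1 -0.5 1.95 [ 0.79  0.18 -0.48  0.54 -0.38  0.88]
1 0.5 0 [ 0.74  0.   -0.78  0.4  -0.36  1.77]
1 0.5 0.5 [ 0.7   0.03 -0.7   0.44 -0.34  1.24]
1 0.5 1 [ 0.71  0.08 -0.61  0.48 -0.35  0.75]
1 0.5 1.5 [ 0.74  0.14 -0.53  0.52 -0.36  0.28]
1 0.5 1.95 [ 0.79  0.18 -0.48  0.54 -0.38 -0.12]
-1 0 0 [ 0.74  0.   -0.78  0.4  -0.36 -0.87]
-1 0 0.5 [ 0.7   0.03 -0.7   0.44 -0.34 -1.4 ]
-1 0 1 [ 0.71  0.08 -0.61  0.48 -0.35 -1.9 ]
-1 0 1.5 [ 0.74  0.14 -0.53  0.52 -0.36 -2.36]
-1 0 1.95 [ 0.79  0.18 -0.48  0.54 -0.38 -2.76]
-1 -0.5 0 [ 0.74  0.   -0.78  0.4  -0.36 -0.37]
-1 -0.5 0.5 [ 0.7   0.03 -0.7   0.44 -0.34 -0.9
[... 1866 characters left out ...]
0.79]
1.5 0.13 [ 0.82 -0.14 -0.7   0.65 -0.39  0.86]
2.0 0.023 [ 0.72  0.03 -0.78  0.36 -0.35  0.26]
2.0 0.06 [ 0.75 -0.03 -0.76  0.46 -0.36  0.29]
2.0 0.13 [ 0.82 -0.14 -0.7   0.65 -0.39  0.36]
2.5 0.023 [ 0.72  0.03 -0.78  0.36 -0.35 -0.24]
2.5 0.06 [ 0.75 -0.03 -0.76  0.46 -0.36 -0.21]
2.5 0.13 [ 0.82 -0.14 -0.7   0.65 -0.39 -0.14]
3.0 0.023 [ 0.72  0.03 -0.78  0.36 -0.35 -0.74]
3.0 0.06 [ 0.75 -0.03 -0.76  0.46 -0.36 -0.71]
3.0 0.13 [ 0.82 -0.14 -0.7   0.65 -0.39 -0.64]
cup
0.35 0.069 [ 0.    0.38 -0.4   0.79  0.    1.22]
0.35 0.2 [ 0.    0.26 -0.24  1.07  0.    1.22]
3.491592653589793 0.069 [ 0.    0.38 -0.4   0.79  0.   -1.92]
3.491592653589793 0.2 [ 0.    0.26 -0.24  1.07  0.   -1.92]
```

Run:
```python
from fit import *
grip(0.25); print(read_gripper_width())
reach(knob(0,.09),tool(jawdir(0),RH[:,2])); print(read_time(),read_eef_pos())
hit=line_to(knob(0,.045),v=.08,force_limit=5); print("hit",hit,read_force())
S={n:snapshot(n) for n in("scene","top")}
a=S["scene"]["pixels"][190:290,270:390]; b=S["top"]["pixels"][160:260,110:230]
cv2.imwrite("pics/hov.png",cv2.resize(np.hstack([a,b]),None,fx=3.3,fy=3.3,interpolation=cv2.INTER_CUBIC))
print(read_time())
```

```text
0.2507027111470864
3.525 [0.42650525 0.277812   0.22812736]
hit False [ 0.46580701  0.19342295 -0.2288635 ]
4.3333
```

View pics/hov.png

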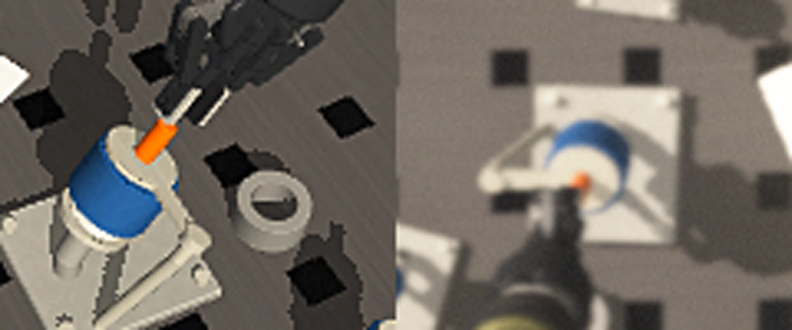

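Run:
```python
from fit import *
S={n:snapshot(n) for n in("scene","top")}
ims=[]
tcp=read_eef_pos(); Rt=R.from_rotvec(read_ee_rot()).as_matrix(); print((tcp-knob(0,.045)).round(4))
for n,x,y in (("scene",290,200),("top",140,190)):
    k=8; im=cv2.resize(S[n]["pixels"][y:y+50,x:x+50],None,fx=k,fy=k,interpolation=cv2.INTER_CUBIC)
    P=lambda p: tuple(int(v) for v in ((proj(S[n],p)-[x,y]+.5)*k))
    cv2.line(im,P(knob(0,-.022)),P(knob(0,.012)),(255,0,0),1)
    for d in(-.0105,.0105): cv2.line(im,P(tcp+Rt@[d,.022,0]),P(tcp+Rt@[d,0,0]),(0,255,0),1)
    ims.append(im)
cv2.imwrite("pics/hov2.png",np.hstack(ims))
```

```text
[0.0001 0.0004 0.0006]
```

View pics/hov2.png

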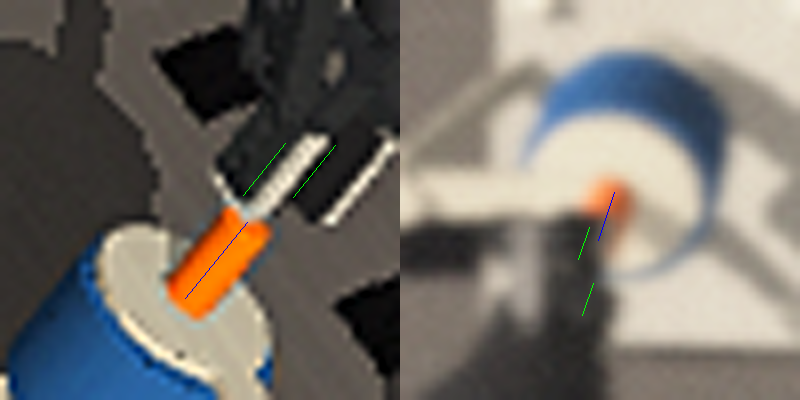

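Run:
```python
from fit import *
S={n:snapshot(n) for n in("scene","top")}
ims=[]
tcp=read_eef_pos(); Rt=R.from_rotvec(read_ee_rot()).as_matrix()
s=1 if Rt[1,2]>0 else -1
for n,x,y in (("scene",290,200),("top",140,190)):
    k=8; im=cv2.resize(S[n]["pixels"][y:y+50,x:x+50],None,fx=k,fy=k,interpolation=cv2.INTER_CUBIC)
    P=lambda p: tuple(int(v) for v in ((proj(S[n],p)-[x,y]+.5)*k))
    for d in(-.0105,.0105):
      cv2.line(im,P(tcp+Rt@[d,.022,s*.011]),P(tcp+Rt@[d,-.01,s*.011]),(0,255,0),1)
      cv2.line(im,P(tcp+Rt@[d,.022,s*.011]),P(tcp+Rt@[d,.022,-s*.011]),(0,255,255),1)
    ims.append(im)
cv2.imwrite("pics/hov3.png",np.hstack(ims))
```

```text
(no output)
```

View pics/hov3.png

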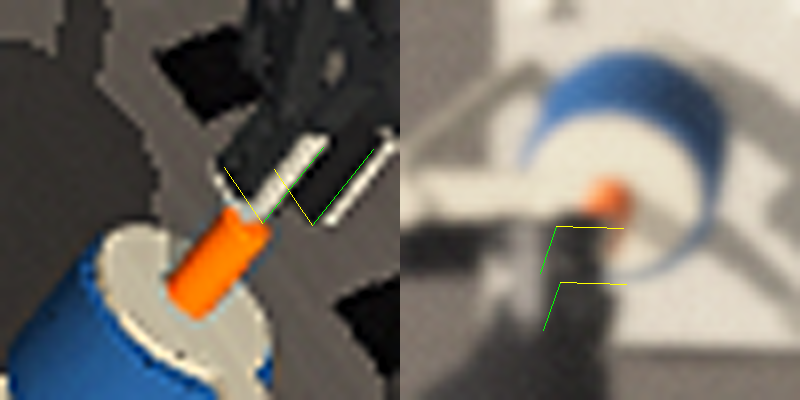

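Run:
```python
from fit import *
hit=line_to(knob(0,.012),v=.08,force_limit=5); print("hit",hit,read_force().round(2),(read_eef_pos()-knob(0,.012)).round(4))
if not hit:
    for th in np.arange(.15,1.96,.15):
        hit=line_to(knob(th,.012),tool(jawdir(th),RH[:,2]),v=.1,force_limit=25)
        print(round(th,2),hit,read_force().round(1))
        if hit: break
    th=1.95
print(read_time())
S={n:snapshot(n) for n in("scene","top")}
a=S["scene"]["pixels"][190:290,270:390]; b=S["top"]["pixels"][160:260,110:230]
cv2.imwrite("pics/sw.png",cv2.resize(np.hstack([a,b]),None,fx=3.3,fy=3.3,interpolation=cv2.INTER_CUBIC))
```

```text
hit False [ 0.48  0.78 -0.45] [-0.0001 -0.0002 -0.0001]
0.15 False [ 0.1  0.2 -0.2]
0.3 False [ 0.7 -0.5  0.3]
0.45 False [ 0.4 -0.2 -0.1]
0.6 False [-0.7  0.2 -0.2]
0.75 False [ 0.3 -1.2 -0. ]
0.9 False [-0.2 -0.4  0.4]
1.05 False [ 0.4  0.7 -0.7]
1.2 False [-0.4 -0.  -0.5]
1.35 False [-0.8  0.6  0.5]
1.5 False [-0.5  0.3  0.2]
1.65 False [-0.5  0.5 -0.8]
1.8 False [0.2 0.4 0.2]
1.95 False [0.7 0.4 0.8]
8.9917
```

View pics/sw.png

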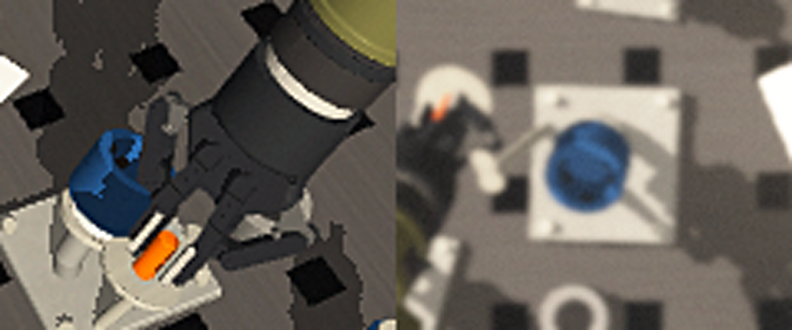

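Run:
```python
from fit import *
line_to(knob(1.95,.11),v=.2)
reach([.559,.0005,.20],tool([np.cos(.35),np.sin(.35),0],[0,0,1]))
grip(0.85)
print(read_time(),read_eef_pos(),read_gripper_width())
S={n:snapshot(n) for n in("scene","top")}
np.save("s2.npy",S,allow_pickle=True)
a=S["scene"]["pixels"][160:300,190:350]; b=S["top"]["pixels"][160:260,120:300]
cv2.imwrite("pics/open1.png",cv2.resize(a,None,fx=4.2,fy=4.2,interpolation=cv2.INTER_CUBIC))
cv2.imwrite("pics/open2.png",cv2.resize(b,None,fx=4.2,fy=4.2,interpolation=cv2.INTER_CUBIC))
```

```text
11.7333 [0.55902591 0.00068092 0.20008438] 0.8515268429515402
```

View pics/open1.png

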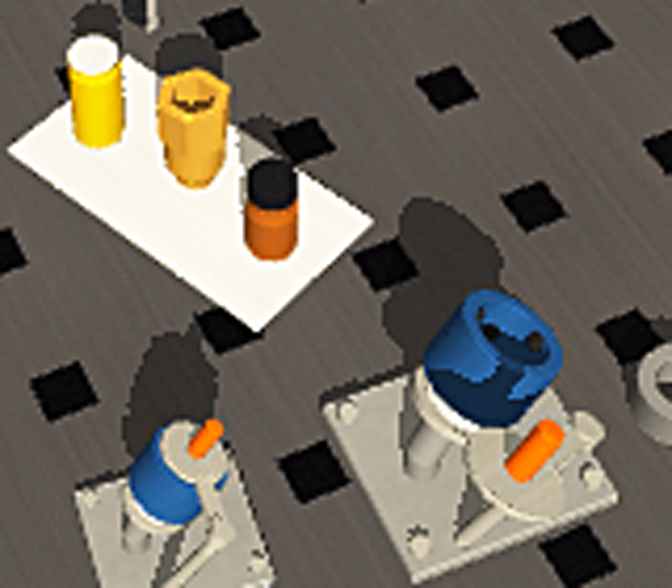

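View pics/open2.png

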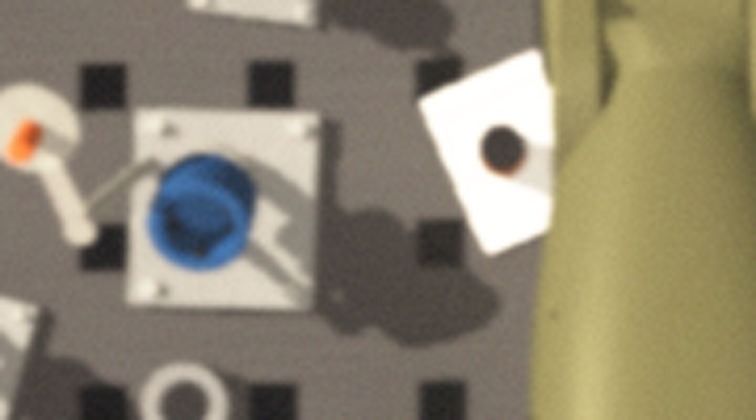

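Run:
```python
from fit import *
S=np.load("s2.npy",allow_pickle=True).item()
boxes={"scene":(285,222,50,45),"top":(148,190,38,40)}
M={};W={}
for n,(x,y,w,h) in boxes.items():
    hsv=cv2.cvtColor(S[n]["pixels"],cv2.COLOR_BGR2HSV)[y:y+h,x:x+w].astype(int)
    m=((hsv[...,0]>95)&(hsv[...,0]<130)&(hsv[...,1]>110)).astype(np.uint8)
    nc,lab,st,_=cv2.connectedComponentsWithStats(m); i=1+np.argmax(st[1:,4]); m=(lab==i).astype(np.uint8)
    c,_=cv2.findContours(m,cv2.RETR_EXTERNAL,cv2.CHAIN_APPROX_NONE); m=cv2.drawContours(np.zeros_like(m),c,-1,1,-1)
    M[n]=m.astype(np.float32); print(n,m.sum())
    cv2.imwrite(f"pics/hm_{n}.png",cv2.resize(np.hstack([S[n]["pixels"][y:y+h,x:x+w],np.repeat(m[...,None]*255,3,2)]),None,fx=7,fy=7,interpolation=0))
def cost(p,ns,full=False):
    m=p[:3]; Rm=fr(p[3]); t=0
    pts=np.vstack([ring(.034,0),ring(.034,-p[4])])@Rm.T+m
    for n in ns:
        t+=np.abs(hull_mask(S[n],[pts],*boxes[n])-M[n]).sum()
    return t
for ns in (["scene"],["top"],["scene","top"]):
  for yw in (-.14,-.04,.06):
    p0=np.array([*MOUTH,yw,.042]); sim=np.vstack([p0]+[p0+np.eye(5)[i]*d for i,d in enumerate([.004,.004,.004,.12,.006])])
    if len(ns)==1:
        f=lambda q:cost([q[0],q[1],.125,yw,q[2]],ns); r=minimize(f,p0[[0,1,4]],method="Nelder-Mead",options=dict(initial_simplex=sim[[0,1,2,5]][:,[0,1,4]],xatol=1e-4,fatol=.05))
    else: r=minimize(cost,p0,args=(ns,),method="Nelder-Mead",options=dict(initial_simplex=sim,xatol=1e-4,fatol=.05,maxiter=400))
    print(ns,yw,r.x.round(4),round(r.fun,1))
# knob at open
boxes2={"scene":(300,250,40,40),"top":(118,180,25,30)}
MO={}
for n,(x,y,w,h) in boxes2.items():
    hsv=cv2.cvtColor(S[n]["pixels"],cv2.COLOR_BGR2HSV)[y:y+h,x:x+w].astype(int)
    MO[n]=((hsv[...,0]<18)&(hsv[...,1]>130)&(hsv[...,2]>110)).astype(np.float32)
def ck(p,yaw):
    pts=np.vstack([ring(.008,-.022),ring(.008,.012)])@fr(yaw).T+p
    return sum(np.abs(hull_mask(S[n],[pts],*boxes2[n])-MO[n]).sum() for n in S)
p0=knob(1.93); r=minimize(ck,p0,args=(YAW,),method="Nelder-Mead",options=dict(initial_simplex=np.array([p0,p0+[.005,0,0],p0+[0,.005,0],p0+[0,0,.005]]),xatol=1e-4,fatol=.02))
l=RH.T@(r.x-PIV); print("knob",r.x.round(4),l.round(4),r.fun,"theta",np.arctan2(l[0],-l[1]))
```

```text
scene 755
top 461
['scene'] -0.14 [0.486  0.2767 0.0412] 27.6
['scene'] -0.04 [0.4856 0.2755 0.042 ] 26.4
['scene'] 0.06 [0.4852 0.2742 0.043 ] 31.1
['top'] -0.14 [0.4874 0.2739 0.0152] 59.7
['top'] -0.04 [0.4874 0.2732 0.0165] 60.1
['top'] 0.06 [0.4875 0.2728 0.0166] 59.7
['scene', 'top'] -0.14 [ 0.4854  0.2757  0.1237 -0.0879  0.0405] 162.4
['scene', 'top'] -0.04 [ 0.4857  0.2755  0.1247 -0.0441  0.0411] 164.3
['scene', 'top'] 0.06 [ 0.4844  0.2742  0.1213 -0.0891  0.0408] 160.0
knob [0.5344 0.3731 0.1834] [0.0684 0.0256 0.0256] 34.171875 theta 1.9288916093067603
```

View pics/hm_scene.png

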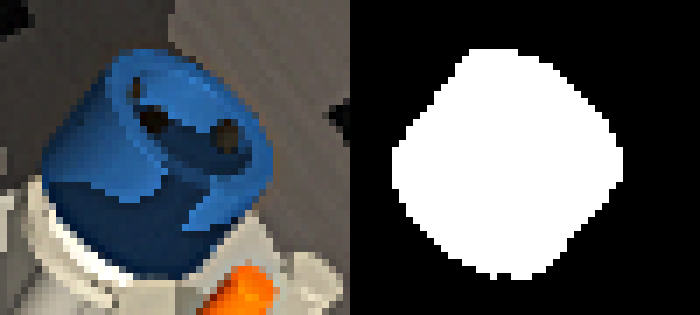

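View pics/hm_top.png

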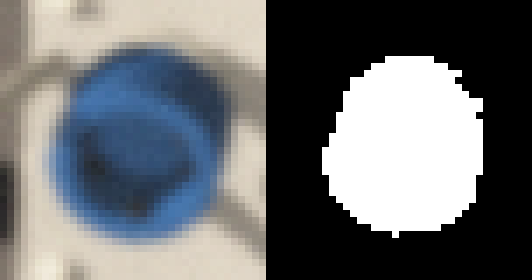

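```bash
sed -i 's/^YAW=.*/YAW=-0.05/; s/MOUTH=np.array(\[.*\]); /MOUTH=np.array([.4857,.2750,.1246]); /' fit.py; grep -n MOUTH= fit.py
python3 - <<'E'
from fit import *
hit=line_to([.559,.0005,.073],v=.12,force_limit=6); print(hit,read_eef_pos(),read_force().round(2))
if not hit:
    grip(0.0,force=80); print(read_gripper_width(),read_force().round(2),read_torque().round(2),read_time())
    S={n:snapshot(n) for n in("scene","top")}
    cv2.imwrite("pics/gr.png",cv2.resize(S["scene"]["pixels"][140:240,180:300],None,fx=6,fy=6,interpolation=cv2.INTER_CUBIC))
    print(read_eef_pos())
E
```

```text
23:RH=fr(YAW); MOUTH=np.array([.4857,.2750,.1246]); SEAT=MOUTH-.04*RH[:,2]
False [5.59661854e-01 4.95913627e-04 7.37354519e-02] [ 0.36  0.56 -0.04]
0.5117310414904835 [-2.19 -0.03  5.49] [-0.07  0.48 -0.02] 13.4083
[5.59279678e-01 4.27162974e-04 7.40056917e-02]
```

View pics/gr.png

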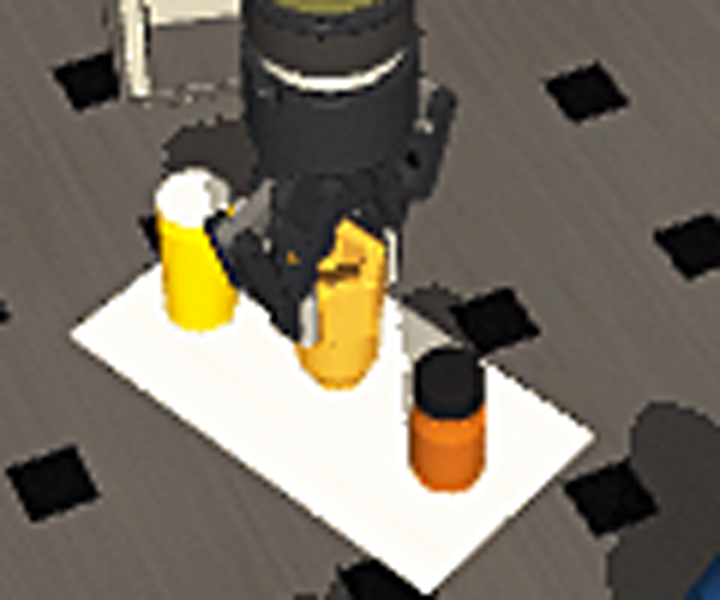

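Run:
```python
from fit import *
line_to([.559,.0005,.22],v=.2); print("w",read_gripper_width(),read_force().round(2))
A=1.0
reach(MOUTH+RH[:,2]*(.068+.025),tool(RH@[np.cos(A),np.sin(A),0],RH[:,2])); hold(.2)
print(read_time(),read_qpos().round(3),(RH.T@(read_eef_pos()-MOUTH)).round(4),read_force().round(2),read_gripper_width())
S={n:snapshot(n) for n in("scene","top")}
ims=[]
tcp=read_eef_pos(); Rt=R.from_rotvec(read_ee_rot()).as_matrix()
for n,x,y in (("scene",275,190),("top",140,185)):
    k=7; im=cv2.resize(S[n]["pixels"][y:y+70,x:x+55],None,fx=k,fy=k,interpolation=cv2.INTER_CUBIC)
    P=lambda p: tuple(int(v) for v in ((proj(S[n],p)-[x,y]+.5)*k))
    for c,pts in (((0,255,0),ring(.034,0)),((0,255,0),ring(.024,0))):
        cv2.polylines(im,[np.array([P(MOUTH+RH@q) for q in pts])],True,c,1)
    for pts in (ring(.021,.021),ring(.021,.046),ring(.0254,.080,6,np.pi/6),ring(.014,0)):
        cv2.polylines(im,[np.array([P(tcp+Rt@np.array([q[0],.068-q[2],q[1]])) for q in pts])],True,(0,0,255),1)
    ims.append(im)
cv2.imwrite("pics/pre.png",np.hstack(ims))
```

```text
w 0.5066981818766707 [-0.3   0.31 -4.4 ]
15.7417 [ 0.783 -0.079 -0.73   0.551 -0.38   1.334] [ 0.001  -0.0006  0.0925] [-0.26 -0.35 -4.21] 0.5122226722009358
```

View pics/pre.png

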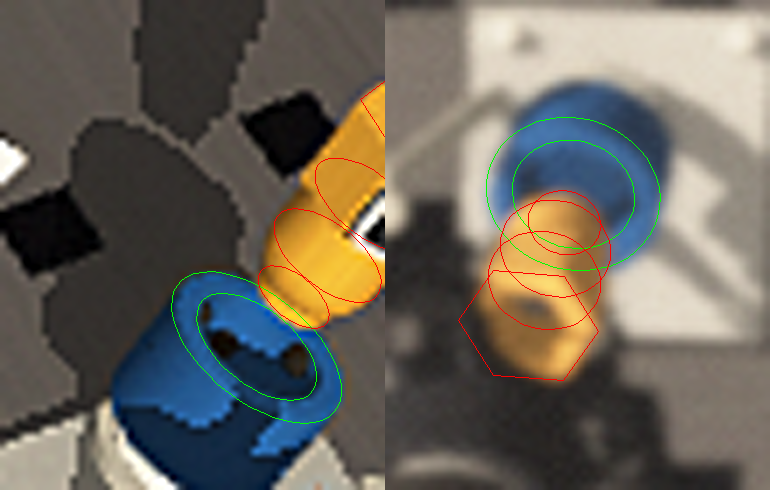

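Run:
```python
from fit import *
z=RH[:,2]; F0=np.mean([read_force() for _ in range(5)],0); np.save("F0.npy",F0)
fax=lambda: float((np.mean([read_force() for _ in range(3)],0)-F0)@z)
A=1.0
dep=lambda: float((RH.T@(read_eef_pos()-MOUTH))[2])-.028   # remaining to home if holder at rest
hit=line_to(MOUTH+z*(.028+.034),v=.08,force_limit=8); print(hit,dep(),fax())
if not hit:
    hit=line_to(MOUTH+z*(.028+.012),v=.03,force_limit=8)
    print(hit,"left mm",round(dep()*1e3,2),"F",round(fax(),2),(read_force()-F0).round(1),(RH.T@(read_eef_pos()-MOUTH)*1e3).round(1),read_torque().round(2),read_time())
```

```text
False 0.03384150891295608 -1.2085173714829895
True left mm 18.39 F 6.09 [-2.9  0.5  5.4] [-0.8 -0.3 46.4] [0.12 0.58 0.03] 16.9167
```

```bash
cat > tw.py <<'E'
from fit import *
z=RH[:,2]; F0=np.load("F0.npy")
fax=lambda: float((np.mean([read_force() for _ in range(3)],0)-F0)@z)
dep=lambda: float((RH.T@(read_eef_pos()-MOUTH))[2])-.028
def stroke(a,target,T=.9,fl=9):
    p=MOUTH+z*(.028+target); d=np.linalg.norm(p-read_eef_pos())
    hit=line_to(p,tool(RH@[np.cos(a),np.sin(a),0],z),v=max(d,1e-4)/T,force_limit=fl)
    f=fax(); print(f"a {a:.1f} tgt {target*1e3:.1f} left {dep()*1e3:.1f} F {f:.1f} sink~{max(0,(f-1)/2.2):.1f} hit {hit} lat {(RH.T@(read_force()-F0))[:2].round(1)} t {read_time():.1f} q6 {read_qpos()[5]:.2f}",flush=True)
    return f
E
python3 - <<'E'
from tw import *
t=dep()
f=stroke(1.6,t-.001)
f=stroke(.4,t-.003)
f=stroke(1.6,dep()-.001 if f>9 else t-.005)
E
```

```text
a 1.6 tgt 17.4 left 16.9 F 3.7 sink~1.2 hit False lat [-5.1 -1.2] t 17.8 q6 0.69
a 0.4 tgt 15.4 left 15.1 F 3.4 sink~1.1 hit False lat [-4.5 -1.1] t 19.2 q6 1.89
a 1.6 tgt 13.4 left 12.9 F 1.7 sink~0.3 hit False lat [-4.8 -1.2] t 20.5 q6 0.69
```

Run:
```python
import tw
from tw import *
tw.MOUTH=MOUTH-RH[:,0]*.001
t=dep(); a=.4
for i in range(4):
    t=min(t,dep())-.003 if i==0 or f<9 else dep()
    f=stroke(a,t); a=2.0-a
    if f>13: break
```

```text
a 0.4 tgt 9.9 left 9.7 F 1.6 sink~0.3 hit False lat [-3.9 -0.9] t 21.9 q6 1.89
a 1.6 tgt 6.7 left 6.3 F 1.5 sink~0.2 hit False lat [-4.7 -2. ] t 23.2 q6 0.68
a 0.4 tgt 3.3 left 3.3 F 3.3 sink~1.0 hit False lat [-2.9 -1.9] t 24.6 q6 1.88
a 1.6 tgt 0.3 left 0.2 F 6.3 sink~2.4 hit False lat [-5.  -1.8] t 25.9 q6 0.68
```

Run:
```python
import tw
from tw import *
tw.MOUTH=MOUTH-RH[:,0]*.001
stroke(.4,.0,T=.9); f=stroke(1.6,.0); 
f=stroke(.4,-.0015); f=stroke(1.6,-.0015)
if f<10: f=stroke(.4,-.003); f=stroke(1.6,-.003)
```

```text
a 0.4 tgt 0.0 left -0.1 F 2.8 sink~0.8 hit False lat [-4.2 -0.9] t 27.3 q6 1.88
a 1.6 tgt 0.0 left -0.3 F 3.5 sink~1.1 hit False lat [-5.6 -1.5] t 28.6 q6 0.68
a 0.4 tgt -1.5 left -1.4 F 6.6 sink~2.5 hit False lat [-4.6 -2. ] t 30.0 q6 1.88
a 1.6 tgt -1.5 left -1.6 F 6.6 sink~2.5 hit False lat [-5.2 -2.2] t 31.3 q6 0.68
a 0.4 tgt -3.0 left -2.7 F 9.0 sink~3.7 hit False lat [-5.3 -1.2] t 32.7 q6 1.88
a 1.6 tgt -3.0 left -2.9 F 9.4 sink~3.8 hit False lat [-6. -3.] t 34.0 q6 0.68
```

Run:
```python
import tw
from tw import *
tw.MOUTH=MOUTH-RH[:,0]*.001
stroke(.4,-.0042); f=stroke(1.6,-.0042); stroke(.4,-.0042)
stroke(.4,.0002,T=.5)
grip(.75); hold(.2); print("rel F",fax(),read_gripper_width())
line_to(read_eef_pos()+z*.10,v=.15); print(read_time(),read_force().round(2))
S={n:snapshot(n) for n in("scene","top")}; np.save("s3.npy",S,allow_pickle=True)
ims=[]
for n,x,y in (("scene",275,190),("top",140,185)):
    k=7; im=cv2.resize(S[n]["pixels"][y:y+80,x:x+55],None,fx=k,fy=k,interpolation=cv2.INTER_CUBIC); ims.append(im)
cv2.imwrite("pics/rel.png",np.hstack(ims))
```

```text
a 0.4 tgt -4.2 left -3.8 F 11.3 sink~4.7 hit False lat [-6.1 -2.2] t 35.4 q6 1.87
a 1.6 tgt -4.2 left -4.0 F 11.6 sink~4.8 hit False lat [-5.4 -3.6] t 36.7 q6 0.67
a 0.4 tgt -4.2 left -3.8 F 10.9 sink~4.5 hit False lat [-5.4 -1.8] t 38.1 q6 1.87
a 0.4 tgt 0.2 left 0.2 F 3.3 sink~1.1 hit False lat [-4.6 -0.7] t 38.8 q6 1.88
rel F 2.4633569615190067 0.7480419596048351
40.1083 [ 0.25  0.51 -0.97]
```

View pics/rel.png

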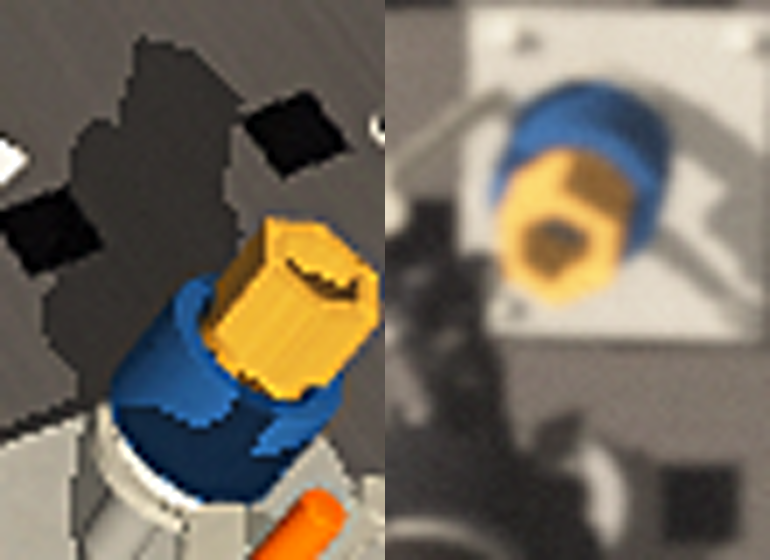

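Run:
```python
from fit import *
S={n:snapshot(n) for n in("scene","top")}
# hex silhouette fit: height of rim above mouth
boxes={"scene":(298,215,35,38),"top":(150,200,30,32)}
M={}
for n,(x,y,w,h) in boxes.items():
    hsv=cv2.cvtColor(S[n]["pixels"],cv2.COLOR_BGR2HSV)[y:y+h,x:x+w].astype(int)
    m=((hsv[...,0]>12)&(hsv[...,0]<32)&(hsv[...,1]>120)).astype(np.uint8)
    nc,lab,st,_=cv2.connectedComponentsWithStats(m); i=1+np.argmax(st[1:,4]); m=(lab==i).astype(np.uint8)
    c,_=cv2.findContours(m,cv2.RETR_EXTERNAL,cv2.CHAIN_APPROX_NONE); M[n]=cv2.drawContours(np.zeros_like(m),c,-1,1,-1).astype(np.float32); print(n,M[n].sum())
def pts(p): # p: dx,dy,h(base above seat),rot
    lo=-.040+p[2]
    return [np.vstack([ring(.0254,lo+.046,6,p[3]),ring(.0254,lo+.08,6,p[3])])@RH.T+MOUTH+RH[:,:2]@p[:2]]
def cost(p,ns): return sum(np.abs(hull_mask(S[n],pts(p),*boxes[n])-M[n]).sum() for n in ns)
for ns in (["scene"],["scene","top"]):
  for h in (0,.005):
    p0=np.array([0,0,h,.4+np.pi/6]); sim=np.vstack([p0]+[p0+np.eye(4)[i]*d for i,d in enumerate([.003,.003,.005,.2])])
    r=minimize(cost,p0,args=(ns,),method="Nelder-Mead",options=dict(initial_simplex=sim,xatol=1e-4,fatol=.05)); print(ns,r.x.round(4),round(r.fun,1))
k=9; n="scene"; x,y=285,205; im=cv2.resize(S[n]["pixels"][y:y+60,x:x+60],None,fx=k,fy=k,interpolation=cv2.INTER_CUBIC)
P=lambda p: tuple(int(v) for v in ((proj(S[n],p)-[x,y]+.5)*k))
for hh,c in ((0,(0,0,255)),(.006,(0,255,0))):
  for q in (ring(.0254,.046-.04+hh,6,.4+np.pi/6),ring(.0254,.04+hh,6,.4+np.pi/6)): cv2.polylines(im,[np.array([P(MOUTH+RH@a) for a in q])],True,c,1)
cv2.imwrite("pics/ov.png",im); cv2.imwrite("pics/full.png",S["scene"]["pixels"])
```

```text
scene 463.0
top 288.0
['scene'] [-0.000e+00  1.000e-03 -9.000e-04  1.027e+00] 50.8
['scene'] [0.0027 0.0028 0.001  0.9299] 48.3
['scene', 'top'] [-1.800e-03 -2.000e-04 -1.800e-03  9.041e-01] 84.3
['scene', 'top'] [-8.000e-04  6.000e-04 -1.000e-03  9.517e-01] 87.2
```

View pics/ov.png

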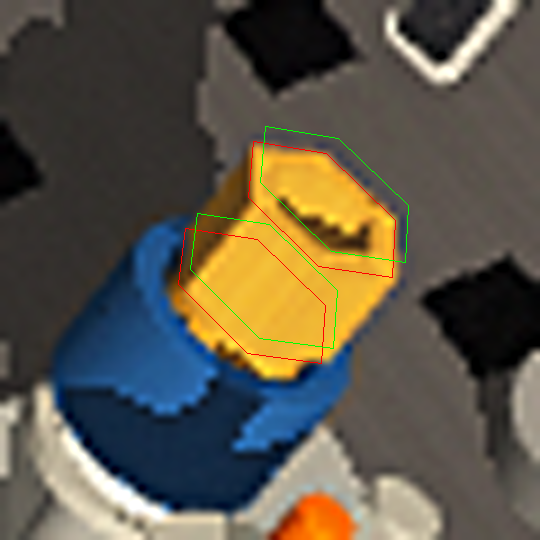

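View pics/full.png

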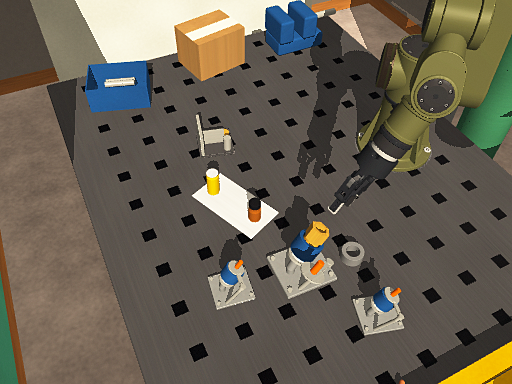

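Run:
```python
from rig import *
hold(.3); print(read_time(),read_force(),read_qd().round(3)); sign_off()
```

```text
40.6083 [-0.78415792 -0.24250371  0.17227803] [ 0.002 -0.002  0.001  0.    -0.001  0.   ]
the job is handed in; nothing more can be done
```

The cup is home in the holder and released, and I handed the job in at about 40.6 s of the 72 s allowed. `sign_off()` reports no verdict, so success rests on my own checks below.

**What I did:** I swung the shutter aside by its knob with loosely closed jaws. I then took the cup by two opposite flats and twisted it down in strokes of 1.2 rad, sinking about 2 to 3.4 mm each. I released it with about 3 N left on it and backed off 100 mm along the holder's axis.

**Last checks:**
- **Shutter:** about 1.93 rad in the images after the swing, inside the clear range of 1.5 to 2.2, and it looks unmoved in the final picture.
- **Cup home, by force:** over the last strokes the force rose at about 2.2 N per mm, which is the holder spring's own rate, and twisting no longer relaxed it. That means the foot was on the floor.
- **Cup home, by image:** fits of the released cup put its base between about 2 mm below and 1 mm above the expected home height, within measurement error.
- **Holder stop:** the force reached about 11.6 N after the strokes, which is roughly 5 mm of sink, well short of the 9 mm limit.
- **Other things:** in the final picture the canister, jar and tape roll look unmoved, and the robot touches nothing.

**Disagreements:**
- The force data put home about 1 mm higher than my camera estimate of the mouth, within the calibration error.
- A sideways force of 3 to 6 N stayed on the cup during insertion. Shifting the tool 1 mm did not remove it.

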